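# Line up the quarter-turn stud and hold the service hatch shut

### The arm

A 6-joint arm with a two-finger parallel gripper is mounted at the origin on the work surface. World frame = base frame: x ahead of the robot, y to its left, z up, the work surface at z = 0. Lengths are in m, angles in rad, forces in N, time in s.
With the tool pointing down it reaches from about 0.35 to 0.975 m from the base axis. Payload 4.9 kg.
Tool frame: the origin (TCP) lies at the very end of the fingers, on their centre line; the grasp point (between the pads) lies manip.grip_point_offset behind it (manip.grip_point_offset is the distance from the TCP to the grasp point, in m); z points along the fingers, y is the line along which they close (so a half turn about z gives the same grasp; the last joint's range is limited). The gripper opens to 85 mm and grips with 20 to 120 N. Pads are 22 mm wide; open, the fingers measure 114 mm over their backs; the gripper's body (76 mm by 85 mm) begins 54 mm behind the grasp point. The pads swing forward as they close: fully open they stand 13 mm farther back than shut.
Start: joints at [-1.464, 0.053, 1.613, -0, 1.476, -0.119], TCP at [0.14, -0.609, 0.231] pointing down, gripper open.
Joint ranges: [-3.01, 3.01], [-1.01, 2.22], [0.06, 2.58], [-1.02, 4.17], [0.09, 2.62], [-3.14, 3.14]. Speed limits (rad/s): [2.57, 2.57, 3.14, 3.14, 3.14, 3.14].

### API

Orientations are given as a unit quaternion [w, x, y, z].
In Python, from plant import manip gives the robot as it stands.
- The arm moves only by the shell command python3 -m crank 'ROWS' [OPENING]. ROWS is JSON, a list of rows, each an object of numbers: "x", "y", "z": the shift along the tool's x, y, z in cm; "turn": the turn about the tool's z in rad. In form: [{"x": .., "y": .., "z": .., "turn": ..}, ...]. A call has 1 to 5 rows; each row shifts and turns the commanded pose from where the row before left it, along the tool's axes as they then stand; what a row does not reach is not made up. A row lasts 1/10 s, in which the tool goes at most 50 mm and 8.59 degrees, less where a joint would pass 70% of its speed; a pose out of reach is approached as far as the arm can. A call with a gripper value outside its range is refused whole. OPENING is the opening in per cent of the stroke, from 0 (shut) to 100 (fully open), set as the call begins (- or left out, the last holds). The fingers move at their own pace and stop on an object; the grip force is fixed at half the most. Time passes only in rows, so rows that do not move let the fingers close. It gives the time, the measured TCP pose, the force, the opening and the grip force at its end, in the units of the state.
- manip.state(): the state, without advancing time (a new reading comes with each control period).
- manip.grab_frame(name): name is "scene" or "top"; returns (picture, depth): 400x640x3 uint8, red, green, blue; 400x640 float32, m along the optical axis (not along the pixel's ray), 0 where there is no reading.
- manip.camera_model(name): a dict with "mtx" (3x3 intrinsics, pixels), "world_to_cam" (4x4, takes a point from world to camera coordinates). Camera axes: x right, y down, z forward; pixel columns grow to the right and rows downward; lengths in m; the calibration is good to about 2 mm. A picture is of the moment at which its call begins. camera_model takes no time and is no camera call.
- manip.job_done(): hands the job in; it is judged then, once.
The state is a dict: "time": time; "joint_pos": joint angles; "joint_vel": joint speeds; "joint_efforts": joint torques, N m; "tool_pos": TCP position; "tool_rot": TCP orientation; "contact_force": force on the tool from outside, world axes, zero at the start; "ft_torque": the same for the moment, N m; "gripper_width": opening from 0.0 (shut) to 1.0 (fully open); "grasp_force": force on a finger pad.
Only numpy, scipy, OpenCV 4.12 (cv2) and the standard library are available. Lean on these libraries where they do the work, as an engineer would, in place of code of your own. Each camera call takes 0.05 s, during which the arm holds its last target. There are 200 camera calls.

### The job

The service hatch on top of the bench power supply was left ajar after a board repair and must be held shut by hand for a trial power-up, without locking it. Swing it down, turn its quarter-turn wing stud into line with the two red marks on the hatch so that the cross-bar can drop through the slot in the frame, then press the hatch down flush on its gasket. Finish while still holding it pressed flush with the fingers, the stud in line with the marks, and leave the tools and other things on the bench where they are.

Things in the scene. Friction and masses are not known exactly. Their poses are not given: they have to be found in the camera images.
- psu: grey bench power supply, 260 deep x 215 wide x 88 mm high, fixed on the mat; origin at its underside centre, control front at -x, z up. The hatch covers an opening in its top. With the stud out of line the cross-bar lands on the plate in the frame and the hatch stops about 0.08 rad short; with the stud in line it goes on down
- hatch (a joint): angle of the aluminium service hatch, a plate 155 mm (hinge to free edge) x 144 x 4 mm, 0.25 kg: 0 = flush on the frame (hard stop), grows as the free edge lifts; starts ajar at 0.45 to 0.95. Its stiff hinge (0.3 N m) holds it where left. Below 0.034 it squeezes a sprung gasket under the free edge: about 10 N at the stud makes it flush; let go, it springs back to about 0.03
- hatch_hinge (a point): middle of the hatch's hinge axis, level with the hatch's underside when shut (93 mm above the table). Fixed to the power supply: x is level and points from the free edge to the hinge, y along the hinge, z up. The shut hatch reaches from here to x = -155 mm, y = -72 to +72 mm; its top face is 4 mm above
- hatch_press (a point): a bare point on the hatch's top face beside the stud, good for pushing: 128 mm from the hinge axis (27 mm in from the free edge), 45 mm to the +y side of the stud; moves with the hatch, z is the hatch's outward normal
- stud (a joint): turning angle in rad of the stud's black wing in the hatch, counter-clockwise seen from above. 0 or pi (the wing is symmetric) = in line with the red marks and with the slot; drops through within about 0.19 of that, no detent; pi/2 = square across. Starts at 0.6 to 2.54. Turns freely both ways against 0.04 N m of friction and stays where it is left
- stud_grip (a point): middle of the black wing head, yellow line along its top: wing 28 mm long (this x axis) x 8 mm thick (y) x 16 mm high on a 22 mm disc; its top is 20 mm, this point 12 mm above the hatch's top face. On the stud's axis, 128 mm from the hinge, midway across the hatch. Under the hatch a shank carries a cross-bar 16 x 4 x 4 mm parallel to the wing, its bottom 16 mm under the hatch
- slot (a point): middle of the slot, 20 x 7 mm, in the steel plate fixed in the frame under the stud, 6 mm below the frame's top; its x axis is the slot's long direction (front to back, as the red marks show)
- mat: red silicone work mat with black middle, 350 x 550 x 5 mm, fixed, under the power supply; origin at its underside centre
- board: loose circuit board 105 x 62 x 10 mm lying on the mat, origin under its centre; leave alone
- flux_jar: amber jar with white lid, 40 mm across, 32 mm high, on the mat, origin under its centre; leave alone
- screwdriver: red-handled screwdriver 180 mm long lying on the mat; leave alone
- tweezers: steel tweezers 125 mm long lying on the mat; leave alone
- solder_spool: reel of solder 54 mm across, 36 mm high, on the mat, origin under its centre; leave alone
- screw_dish: steel screw dish 30 mm across, 10 mm high, standing on the power supply's top beside the hatch on its -y side, origin under its centre; leave alone
- multimeter: yellow multimeter 190 x 92 x 50 mm lying on the table at the left, origin under its centre; leave alone
- alcohol_bottle: blue dispenser bottle 60 x 60 x 128 mm on the table at the right, origin under its centre; leave alone

How it is judged:
On the way, in this order (a step that is already met when the one before it is completed fails the run):
1. the hatch is swung down onto the frame (below 0.12 rad) (value of joint hatch below 0.12 rad).
2. the stud is in line with the slot and the hatch is pressed flush by the fingers (angle between the x axis of stud_grip and the x axis of slot, either way round below 0.25 rad and value of joint hatch below 0.015 rad and contact force between the fingers and hatch above 3 N), for 0.5 s.
At the end, for the whole second after the job is handed in: The stud is in line with the slot (within 0.25 rad, unlocked), the hatch is flush on the frame (joint below 0.015 rad, about 2 mm at the free edge), and the fingers are still pressing on the hatch or its stud with more than 3 N (all of step 2); the arm keeps its last pose, push and grip.
It fails at once if a tool or other thing on the mat, the power supply or the table is moved by more than 30 mm (distance of any of board, flux_jar, screwdriver, tweezers, solder_spool, screw_dish, multimeter, alcohol_bottle from where it was at the start of the episode above 0.03 m).
It also fails if it takes over 61 s, if anything falls off the work surface, if the arm or the gripper's body presses on something with over 40 N, if the wrist force passes 120 N, or if a joint passes its speed limit or range.

## Working session

There is one attempt and no reset: what is moved stays moved. The work goes in short steps, Python scripts to look and compute and a shell command to move; the robot and the scene stay as the last step left them, time stands still between calls to the robot, and variables do not carry over. Pictures are saved under pics/ and viewed, at most 10 in all, crops included, and the job is handed in when it is done.

```bash
mkdir -p pics; ls; python3 - <<'E'
from plant import manip
import cv2, numpy as np
for n in("scene","top"):
    p,d=manip.grab_frame(n); cv2.imwrite(f"pics/{n}0.png",p[:,:,::-1]); np.savez(f"{n}0.npz",p=p,d=d)
    m=manip.camera_model(n); print(n,np.round(m["mtx"],1).tolist(),np.round(m["world_to_cam"],3).tolist())
print(manip.grip_point_offset, manip.state())
E
```

```text
pics
scene [[471.8, 0.0, 323.3], [0.0, 471.8, 197.8], [0.0, 0.0, 1.0]] [[0.814, 0.581, 0.003, -0.495], [0.365, -0.506, -0.782, -0.129], [-0.453, 0.637, -0.624, 1.624], [0.0, 0.0, 0.0, 1.0]]
top [[495.2, 0.0, 322.8], [0.0, 495.2, 199.4], [0.0, 0.0, 1.0]] [[-0.003, -1.0, -0.009, 0.015], [-0.998, 0.004, -0.064, 0.588], [0.064, 0.009, -0.998, 1.541], [0.0, 0.0, 0.0, 1.0]]
0.0187 {'time': 0.1, 'joint_pos': array([-1.46399376e+00,  5.33336724e-02,  1.61417387e+00,  1.93450535e-06,
        1.47603309e+00, -1.19043473e-01]), 'joint_vel': array([ 0.00027581, -0.00294125, -0.00271459, -0.0001901 , -0.00153851,
        0.00040669]), 'joint_efforts': array([-2.08270802e-03, -3.94908500e+01, -3.71365571e+01, -1.49023158e-04,
        3.98889097e-03,  4.80572638e-06]), 'tool_pos': array([ 0.13986903, -0.60855294,  0.23014916]), 'tool_rot': array([-9.73961491e-04,  9.93630507e-01,  1.12683038e-01,  6.92399919e-06]), 'contact_force': array([-0.30843366, -1.02420969,  0.25938913]), 'ft_torque': array([-0.0131288 ,  0.03627345, -0.02394437]), 'grasp_force': 0.0, 'gripper_width': 0.9988075200178937}
```

View pics/scene0.png

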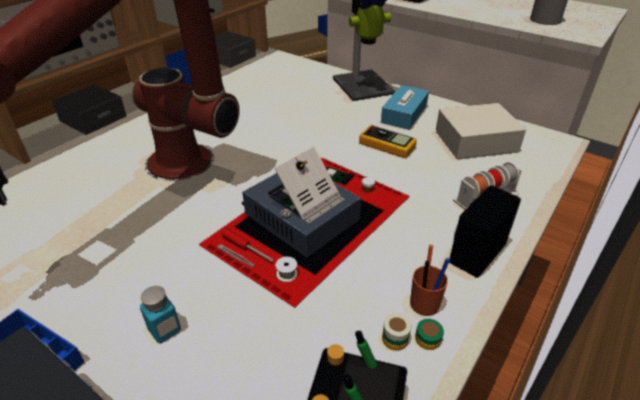

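View pics/top0.png

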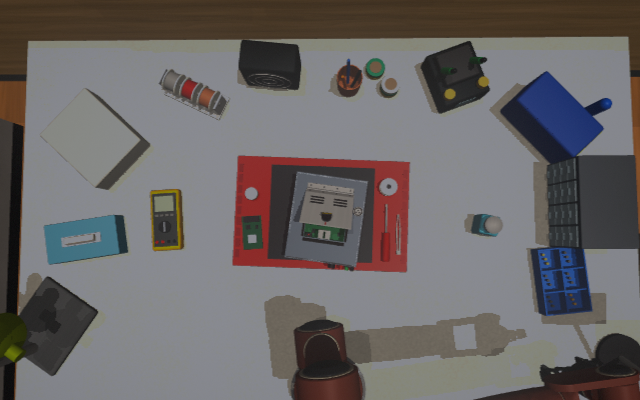

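The scene view shows the PSU on the mat with its hatch raised, hinge away from the robot. The top view puts the PSU at about (328,218), the hatch at about (328,203), the dark wing at about (326,215) and the screw dish at about (357,211).

```bash
cat > h.py <<'E'
from plant import manip
import cv2, numpy as np
def pts(n,d):
    m=manip.camera_model(n); K=m["mtx"]; T=np.linalg.inv(m["world_to_cam"])
    v,u=np.mgrid[:400,:640]
    c=np.stack([(u-K[0,2])/K[0,0]*d,(v-K[1,2])/K[1,1]*d,d],-1)
    return c@T[:3,:3].T+T[:3,3]
def proj(n,P):
    m=manip.camera_model(n); c=np.asarray(P)@m["world_to_cam"][:3,:3].T+m["world_to_cam"][:3,3]
    q=c@m["mtx"].T; return q[:,:2]/q[:,2:]
E
python3 - <<'E'
from h import *
t=np.load("top0.npz");s=np.load("scene0.npz")
a=cv2.resize(t["p"][165:275,275:385],None,fx=5,fy=5,interpolation=cv2.INTER_CUBIC)
b=cv2.resize(s["p"][140:260,235:370],None,fx=4,fy=4,interpolation=cv2.INTER_CUBIC)[:,:250*2]
im=np.zeros((600,800,3),np.uint8); 
im[:440,:440]=cv2.resize(a,(440,440)); b=cv2.resize(b,(360,346)); im[:346,440:]=b
cv2.imwrite("pics/crop0.png",im[:,:,::-1])
P=pts("top",t["d"])
Z=P[...,2]
for r in range(166,272,5): print(r,(Z[r,280:385:6]*1000).astype(int))
# PSU top: z 80..96
m=((Z>.08)&(Z<.1)).astype(np.uint8); m[:, :270]=0;m[:,390:]=0;m[:150]=0;m[285:]=0
c=max(cv2.findContours(m,0,2)[0],key=cv2.contourArea)
xy=P[c[:,0,1],c[:,0,0],:2].astype(np.float32); print(cv2.minAreaRect(xy))
E
```

```text
166 [ 3  0 11  5  4  0  6  2  0  1  0  6  2 -1  6  5  6  4]
171 [ 7  7  6  7  8  4  2  1  4  5  6  5  2  2 12  8  1 11]
176 [ 6  0  1 90 93 94 88 88 90  2  7  9  6 12  6  7  3  4]
181 [ 8 -4 -3 95 95 95 94 88 92 95 96 89 93 91 92  8  3 40]
186 [  2   2   3  90  91 100  89  95  91  93  93  88  93  88  93  -3  12  36]
191 [  1   0   6  95  91 110 101 105  99 100  93  95  90  94  88   8   3  42]
196 [  7   4   2  93 126 127 118 115 115 110 106 110 100  95  92   4   3  -4]
201 [  3   4  88  92 142 143 137 139 135 125 123 122 112  91  92   1   6   0]
206 [  0  -2  96  92 161 160 152 149 148 148 149 145 132  92  -1   6   1   1]
211 [  8   7  95  85 178 177 173 168 163 161 164 157  88  98   0   7   3   0]
216 [  4  10  93  95 194 189 186 198 201 178 172 169 100 101   6   4   4   8]
221 [   2    6   90   95  207  206  204  198  200  198  197  190   95   92
    5    4 1575    1]
226 [  0   5  93  96  96  24  27  26 208 214 209 208  94  89   7   7   1   2]
231 [ 6  9 91 93 29 19 29 88 92 32 33 96 88 93  2  2 11  2]
236 [ 0  9 90 94 97 83 26 22 88 24 28 85 90 93  4  6  6 20]
241 [  4   4  95  95  97  95  96 102 100  90  30  92  84  93   4   5   2  29]
246 [  3  94  89  94  94 104  92  88  92  91  97  91  90  93   4   3  -1  23]
251 [ 4 94 93 95 95 89 93 93 96 84 89 95 88  5  4 -1  4 24]
256 [ 6 94 88 91 90 91 94 87 90 86 92 92 91  7  7  3  5 25]
261 [ 8  4  3  7  7  2 94 97 92 90 93 90 88 -2  9  0  6 15]
266 [   0    8 1575   -2    7    8    1    0   78   73   48   67   89    1
    5    6    0    1]
271 [ 0 -2  1 -7  0  0 -3  1  3 -2 -2  2 -6  0  0  6 -5  1]
((0.5216417908668518, 0.00538858026266098), (0.21549519896507263, 0.2686830163002014), 81.74887084960938)
```

View pics/crop0.png

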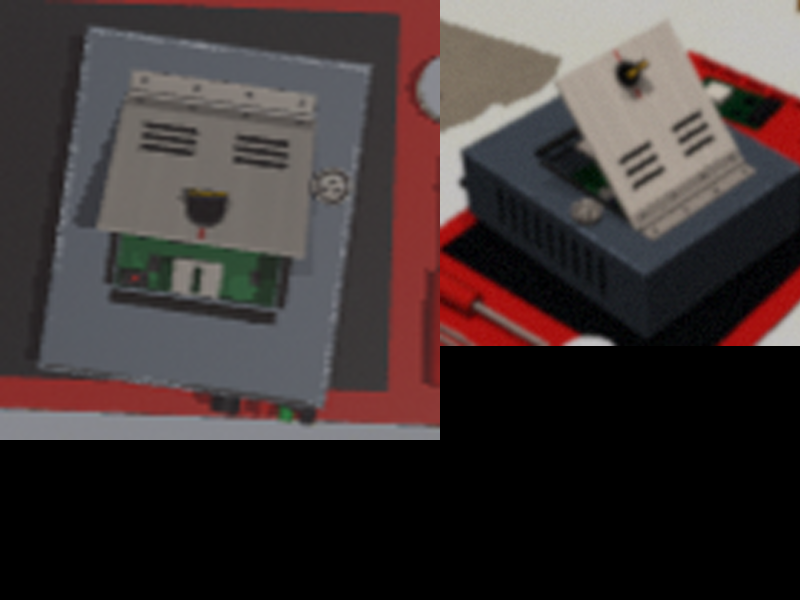

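The crop shows the hatch ajar with its free edge towards the robot (lower edge). The wing is at crop (205,205), which is top pixel (326,216), and its yellow line lies roughly square across. Next I fit the hatch plane, the hinge and the wing angle.

```bash
cat >> h.py <<'E'
yaw=-np.radians(90-81.75)
ex=np.array([np.cos(yaw),np.sin(yaw),0]); ey=np.array([-ex[1],ex[0],0])
def line_angle(n,p,z,box):
    "yellow wing line: centre and world angle on plane through z=f(x,y)"
    pass
def ray(n,uv):
    m=manip.camera_model(n); T=np.linalg.inv(m["world_to_cam"])
    r=np.linalg.inv(m["mtx"])@np.array([uv[0],uv[1],1.]); return T[:3,3],T[:3,:3]@r
E
python3 - <<'E'
from h import *
t=np.load("top0.npz");s=np.load("scene0.npz")
P=pts("top",t["d"])
# psu frame coordinates
C=np.array([.5216,.0054,0])
sel=np.zeros((400,640),bool); sel[195:224,302:352]=1
Q=P[sel]; Q=Q[(Q[:,2]>.107)&(Q[:,2]<.225)]
for i in range(4):
    A=np.c_[(Q-C)@ex,(Q-C)@ey,np.ones(len(Q))]
    k=np.linalg.lstsq(A,Q[:,2],rcond=None)[0]; r=Q[:,2]-A@k; Q=Q[abs(r)<.008]
th=np.arctan(-k[0]); print("plane",k,len(Q),r.std(),"theta",th)
xh=(.097-k[2])/k[0]; xh2=(.093+.004/np.cos(th)-k[2])/k[0]
print("hinge x in psu frame",xh2)
q=(Q-C)@ey; print("y range",np.percentile(q,[0,1,50,99,100]), "x range",np.percentile((Q-C)@ex,[0,1,99,100]))
for n,b in(("top",t),("scene",s)):
    hsv=cv2.cvtColor(b["p"],cv2.COLOR_RGB2HSV)
    y=cv2.inRange(hsv,(18,110,60),(35,255,255))
    bx=(195,240,295,360) if n=="top" else (140,200,280,340)
    mm=np.zeros_like(y); mm[bx[0]:bx[1],bx[2]:bx[3]]=y[bx[0]:bx[1],bx[2]:bx[3]]
    v,u=np.nonzero(mm); print(n,list(zip(u.tolist(),v.tolist())))
    # onto plane 24 mm (20+...) above top face along normal
    nrm=np.cos(th)*np.array([0,0,1])+np.sin(th)*ex
    p0=C+ex*xh2+np.array([0,0,.093])+nrm*.024
    W=[]
    for a in zip(u,v):
        o,d=ray(n,a); W.append(o+d*((p0-o)@nrm)/(d@nrm))
    W=np.array(W); 
    if len(W)>2:
        e=np.cos(th)*ex-np.sin(th)*np.array([0,0,1])
        L=np.c_[(W-p0)@e,(W-p0)@ey]; print(n,L.mean(0),cv2.fitLine(L.astype(np.float32),2,0,.01,.01).ravel(), np.ptp(L,axis=0))
E
```

```text
plane [-1.1429043  -0.00118153  0.19457816] 1318 0.0028197290726005193 theta 0.8519867764127272
hinge x in psu frame 0.08356224383994552
y range [-0.07216533 -0.06959664  0.00139114  0.06893634  0.07151673] x range [-0.01715419 -0.01446296  0.07515169  0.08112755]
top [(322, 213), (323, 213), (324, 213), (325, 213), (326, 213), (327, 213), (328, 213), (329, 213), (330, 213)]
top [-1.28079652e-01 -9.62744444e-06] [ 2.1906087e-01 -9.7571117e-01 -1.2807965e-01 -9.6273752e-06] [0.00491532 0.02189315]
scene [(305, 161), (304, 162), (305, 162), (306, 162), (302, 163), (303, 163), (304, 163), (305, 163), (301, 164), (302, 164), (303, 164), (300, 165), (301, 165), (302, 165), (303, 165), (301, 166), (302, 166)]
scene [-0.12465376 -0.00159348] [ 0.13682282 -0.9905955  -0.12465376 -0.00159348] [0.00759175 0.02164108]
```

```bash
cat >> h.py <<'E'
H=np.array([.6043,-.0066,.093])
def axes():
    s=manip.state(); w,x,y,z=s["tool_rot"]
    from scipy.spatial.transform import Rotation as R
    return s,R.from_quat([x,y,z,w]).as_matrix()
def to(r,y,z):
    "tool-axis shift (cm) to point r along -x psu, y, from the hinge, world z"
    s,M=axes(); t=H-ex*r+ey*y; t[2]=z
    d=t-s["tool_pos"]
    q=s["tool_pos"]-H
    print("t",round(s["time"],2),"psu pos mm",np.round([-q@ex*1000,q@ey*1000,s["tool_pos"][2]*1000],1),"yaw_psu",round(np.arctan2(M[1,0],M[0,0])-yaw,3),
      "shift cm",np.round(d@M*100,2),"F",np.round(s["contact_force"],1),"w",round(s["gripper_width"],3),"q6",round(s["joint_pos"][5],2))
E
python3 -m crank '[{"z":-4},{"x":3.1,"y":-3.3},{"x":3.1,"y":-3.3},{"x":3.1,"y":-3.3},{"x":3.1,"y":-3.3}]' 0
python3 -m crank '[{"x":3.1,"y":-3.3},{"x":3.1,"y":-3.3},{"x":3.1,"y":-3.3},{"x":3.1,"y":-3.3},{"x":3.1,"y":-3.3}]'
python3 -c "
from h import *
to(.078,.045,.27)"
```

```text
t 0.1 psu pos mm [ 373.2 -662.4  230.1] yaw_psu 0.37 shift cm [ 53.1  -55.29  -3.87] F [-0.3 -1.   0.3] w 0.999 q6 -0.12schema error: expected keys x, y, z, turn
schema error: expected keys x, y, z, turn
```

All four keys are needed in every row.

```bash

python3 -m crank '[{"x":0,"y":0,"z":-4,"turn":0},{"x":3.1,"y":-3.3,"z":0,"turn":-0.14},{"x":3.1,"y":-3.3,"z":0,"turn":0},{"x":3.5,"y":-2.8,"z":0,"turn":0},{"x":3.5,"y":-2.8,"z":0,"turn":0}]' 0
python3 -c "
from h import *
to(.078,.045,.27)"
```

```text
time: 0.6
tool_pos: [0.2256, -0.449, 0.2707]
tool_rot: [-0.0, 0.983, 0.181, 0.0]
contact_force: [1.1, -0.2, -0.1]
gripper_width: 0.141
grasp_force: 0.0
t 0.6 psu pos mm [ 311.3 -492.2  270.7] yaw_psu 0.509 shift cm [ 46.55 -35.54   0.11] F [ 1.1 -0.2 -0.1] w 0.141 q6 -0.05
```

```bash

python3 -m crank '[{"x":3.8,"y":-2.9,"z":0,"turn":0},{"x":3.8,"y":-2.9,"z":0,"turn":0},{"x":3.8,"y":-2.9,"z":0,"turn":0},{"x":3.8,"y":-2.9,"z":0,"turn":0},{"x":3.8,"y":-2.9,"z":0,"turn":0}]'
python3 -m crank '[{"x":3.8,"y":-2.9,"z":0,"turn":0},{"x":3.8,"y":-2.9,"z":0,"turn":0},{"x":3.8,"y":-2.9,"z":0,"turn":0},{"x":3.8,"y":-2.9,"z":0,"turn":0},{"x":3.8,"y":-2.9,"z":0,"turn":0}]'
python3 -m crank '[{"x":0,"y":0,"z":0,"turn":-0.14},{"x":0,"y":0,"z":0,"turn":-0.14},{"x":0,"y":0,"z":0,"turn":-0.14},{"x":0,"y":0,"z":0,"turn":-0.14},{"x":0,"y":0,"z":0,"turn":-0.14}]'
python3 -m crank '[{"x":0,"y":0,"z":0,"turn":-0.14},{"x":0,"y":0,"z":0,"turn":-0.14},{"x":0,"y":0,"z":0,"turn":-0.14},{"x":0,"y":0,"z":0,"turn":-0.12},{"x":0,"y":0,"z":0,"turn":0}]'
python3 -c "
from h import *
to(.078,.045,.205)"
```

```text
time: 1.1
tool_pos: [0.3512, -0.2455, 0.2709]
tool_rot: [-0.0, 0.983, 0.182, 0.0]
contact_force: [1.1, -0.2, -0.1]
gripper_width: 0.004
grasp_force: 0.0
time: 1.6
tool_pos: [0.4768, -0.042, 0.271]
tool_rot: [0.0, 0.983, 0.182, -0.0]
contact_force: [1.1, -0.7, 0.6]
gripper_width: -0.0
grasp_force: 0.0
time: 2.1
tool_pos: [0.4761, -0.0438, 0.2707]
tool_rot: [-0.0, 0.86, 0.511, -0.0]
contact_force: [-0.5, -1.2, -0.4]
gripper_width: 0.003
grasp_force: 0.0
time: 2.6
tool_pos: [0.4761, -0.044, 0.2708]
tool_rot: [-0.0, 0.695, 0.719, -0.0]
contact_force: [0.1, -0.4, -0.8]
gripper_width: 0.001
grasp_force: 0.0
t 2.6 psu pos mm [121.5 -55.4 270.8] yaw_psu 1.75 shift cm [9.1  6.07 6.57] F [ 0.1 -0.4 -0.8] w 0.001 q6 -0.28
```

```bash

python3 -m crank '[{"x":4.1,"y":2.6,"z":0,"turn":0},{"x":4,"y":2.5,"z":0,"turn":0},{"x":1,"y":1,"z":0,"turn":0},{"x":0,"y":0,"z":4,"turn":0},{"x":0,"y":0,"z":2.5,"turn":0}]'
python3 -m crank '[{"x":0,"y":0,"z":1,"turn":0},{"x":0,"y":-0.6,"z":1,"turn":0},{"x":0,"y":-0.6,"z":1,"turn":0}]'
python3 -c "
from h import *
to(.117,.045,.155)"
```

```text
time: 3.1
tool_pos: [0.5338, 0.0494, 0.2044]
tool_rot: [-0.0, 0.695, 0.719, -0.001]
contact_force: [0.6, -0.6, -1.0]
gripper_width: -0.002
grasp_force: 0.0
time: 3.4
tool_pos: [0.5226, 0.0483, 0.1772]
tool_rot: [0.001, 0.695, 0.719, 0.001]
contact_force: [0.1, 0.8, 1.4]
gripper_width: -0.0
grasp_force: 0.6
t 3.4 psu pos mm [ 88.7  42.6 177.2] yaw_psu 1.749 shift cm [ 0.73 -2.75  2.22] F [0.1 0.8 1.4] w -0.0 q6 -0.08
```

```bash

python3 -m crank '[{"x":0.1,"y":-0.8,"z":0.8,"turn":0},{"x":0.1,"y":-0.8,"z":0.8,"turn":0},{"x":0,"y":-0.6,"z":1,"turn":0},{"x":0,"y":-0.4,"z":1,"turn":0},{"x":0,"y":-0.4,"z":1,"turn":0}]'
python3 -m crank '[{"x":0,"y":-0.2,"z":0.7,"turn":0},{"x":0,"y":0,"z":0.5,"turn":0},{"x":0,"y":0,"z":0.4,"turn":0}]'
python3 -c "
from h import *
to(.128,.045,.104)"
```

```text
time: 3.9
tool_pos: [0.4916, 0.0496, 0.1295]
tool_rot: [0.0, 0.695, 0.719, 0.0]
contact_force: [-0.2, -0.6, 0.0]
gripper_width: -0.0
grasp_force: 0.3
time: 4.2
tool_pos: [0.49, 0.0495, 0.1137]
tool_rot: [-0.0, 0.695, 0.719, -0.0]
contact_force: [-0.3, 0.5, 1.1]
gripper_width: -0.002
grasp_force: 0.2
t 4.2 psu pos mm [121.2  39.1 113.7] yaw_psu 1.75 shift cm [ 0.7  -0.56  0.97] F [-0.3  0.5  1.1] w -0.002 q6 -0.09
```

```bash

python3 -m crank '[{"x":0.4,"y":-0.4,"z":0.3,"turn":0},{"x":0,"y":0,"z":0.3,"turn":0},{"x":0,"y":0,"z":0.1,"turn":0}]'
python3 -m crank '[{"x":0,"y":0,"z":0.2,"turn":0},{"x":0,"y":0,"z":0,"turn":0}]'
python3 -c "
from h import *
to(.128,.045,.104)"
```

```text
time: 4.5
tool_pos: [0.4858, 0.0537, 0.1074]
tool_rot: [-0.0, 0.695, 0.719, 0.0]
contact_force: [-2.6, 1.4, 4.8]
gripper_width: -0.001
grasp_force: 2.1
time: 4.7
tool_pos: [0.4864, 0.0536, 0.1071]
tool_rot: [-0.0, 0.695, 0.719, 0.0]
contact_force: [-3.8, 1.1, 8.3]
gripper_width: -0.001
grasp_force: 3.9
t 4.7 psu pos mm [125.3  42.7 107.1] yaw_psu 1.75 shift cm [ 0.28 -0.22  0.31] F [-3.8  1.1  8.3] w -0.001 q6 -0.08
```

The hatch now rests at about 0.08 rad on the plate. I'll back off to the side and measure the wing.

```bash

python3 -m crank '[{"x":0,"y":0,"z":-3,"turn":0},{"x":0,"y":0,"z":-4,"turn":0},{"x":4,"y":-2,"z":-1,"turn":0},{"x":4,"y":-2,"z":0,"turn":0},{"x":4,"y":-2,"z":0,"turn":0}]' 45
python3 - <<'E'
from h import *
th=.08
nrm=np.cos(th)*np.array([0,0,1])+np.sin(th)*ex; e=np.cos(th)*ex-np.sin(th)*np.array([0,0,1])
p0=H+nrm*.024
out=[]
for n in("top","scene"):
    p,d=manip.grab_frame(n)
    c0=proj(n,[p0-e*.128])[0]; print(n,c0)
    hsv=cv2.cvtColor(p,cv2.COLOR_RGB2HSV); y=cv2.inRange(hsv,(18,110,60),(35,255,255))
    mm=np.zeros_like(y); a,b=int(c0[1]),int(c0[0]); mm[a-14:a+15,b-16:b+17]=y[a-14:a+15,b-16:b+17]
    v,u=np.nonzero(mm); W=[]
    for q in zip(u,v):
        o,dd=ray(n,q); W.append(o+dd*((p0-o)@nrm)/(dd@nrm))
    if len(W)>2:
        W=np.array(W); L=np.c_[(W-p0)@e,(W-p0)@ey]; f=cv2.fitLine(L.astype(np.float32),2,0,.01,.01).ravel()
        print(n,len(W),"centre",L.mean(0),"angle",np.arctan2(f[1],f[0])%np.pi,np.ptp(L,axis=0))
    out.append(cv2.resize(p[a-40:a+40,b-40:b+40],(400,400),interpolation=cv2.INTER_CUBIC))
cv2.imwrite("pics/crop1.png",np.hstack(out)[:,:,::-1])
to(.128,0,.16)
E
```

```text
time: 5.2
tool_pos: [0.4217, 0.1722, 0.1865]
tool_rot: [0.001, 0.695, 0.719, 0.001]
contact_force: [0.5, 1.0, -1.3]
gripper_width: 0.449
grasp_force: 0.0
top [323.22462518 234.12603921]
top 8 centre [-0.12752257 -0.00074373] angle 1.7122432 [0.0028792  0.02021953]
scene [288.69454536 176.93153325]
scene 8 centre [-0.12169361 -0.00421254] angle 1.6890557 [0.00458424 0.01743714]
t 5.3 psu pos mm [208.5 152.8 185.5] yaw_psu 1.756 shift cm [-16.5    5.1    2.53] F [-0.5  0.4 -0.2] w 0.456 q6 0.19
```

View pics/crop1.png

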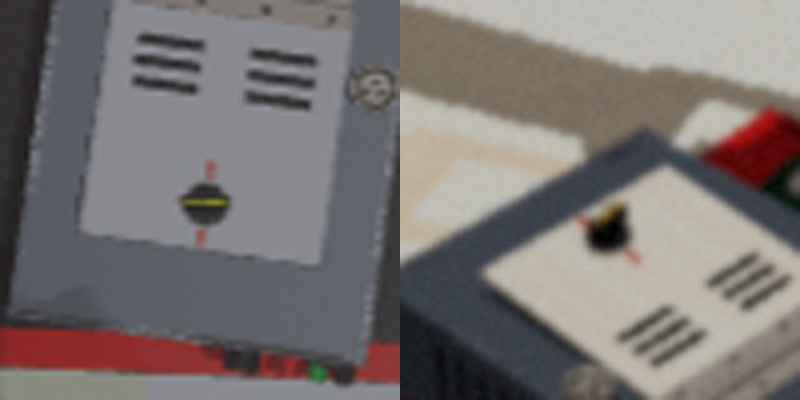

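The hatch is down. The wing is at r≈127 mm with an angle of 1.71 in the PSU frame (top crop 205,203), and the red marks run up and down in the crop. The tool's yaw is already 1.75, so I move over the wing and grip it.

```bash

python3 -m crank '[{"x":-4.1,"y":1.3,"z":0,"turn":0.04},{"x":-4.1,"y":1.3,"z":0,"turn":0},{"x":-4.1,"y":1.3,"z":0,"turn":0},{"x":-4.2,"y":1.3,"z":0,"turn":0},{"x":0,"y":0,"z":2,"turn":0}]'
python3 -c "
from h import *
to(.127,-.001,.113)"
```

```text
time: 5.8
tool_pos: [0.4781, 0.0011, 0.1685]
tool_rot: [0.004, 0.711, 0.703, 0.002]
contact_force: [-0.2, 0.1, -0.9]
gripper_width: 0.451
grasp_force: 0.0
t 5.8 psu pos mm [126.  -10.5 168.5] yaw_psu 1.703 shift cm [ 0.97 -0.01  5.55] F [-0.2  0.1 -0.9] w 0.451 q6 -0.14
```

```bash

python3 -m crank '[{"x":0.9,"y":0,"z":0,"turn":0},{"x":0,"y":0,"z":2.5,"turn":0},{"x":0,"y":0,"z":1.5,"turn":0},{"x":0,"y":0,"z":1,"turn":0},{"x":0,"y":0,"z":0.4,"turn":0}]'
python3 -m crank '[{"x":0,"y":0,"z":0,"turn":0},{"x":0,"y":0,"z":0,"turn":0},{"x":0,"y":0,"z":0,"turn":0}]' 0
python3 -c "
from h import *
to(.127,-.001,.113)"
```

```text
time: 6.3
tool_pos: [0.4738, 0.0161, 0.1101]
tool_rot: [-0.001, 0.709, 0.706, -0.001]
contact_force: [-0.1, -0.2, -0.9]
gripper_width: 0.449
grasp_force: 0.0
time: 6.6
tool_pos: [0.4823, 0.0159, 0.1142]
tool_rot: [0.007, 0.709, 0.705, 0.008]
contact_force: [27.0, 3.3, -14.5]
gripper_width: 0.075
grasp_force: 62.2
t 6.6 psu pos mm [123.9   4.8 114.2] yaw_psu 1.71 shift cm [-0.53 -0.38  0.11] F [ 27.    3.3 -14.5] w 0.075 q6 -0.12
```

Gripped, but off centre by about 6 to 8 mm, so I'll release, correct and grip again.

```bash

python3 -m crank '[{"x":0,"y":0,"z":0,"turn":0},{"x":0,"y":0,"z":0,"turn":0},{"x":0,"y":0,"z":0,"turn":0},{"x":0,"y":0,"z":0,"turn":0}]' 45
python3 -c "
from h import *
to(.1255,-.001,.113)"
```

```text
time: 7.0
tool_pos: [0.4745, 0.0155, 0.1115]
tool_rot: [0.0, 0.709, 0.705, -0.0]
contact_force: [1.1, 1.0, -0.2]
gripper_width: 0.451
grasp_force: 0.0
t 7.0 psu pos mm [131.6   3.2 111.5] yaw_psu 1.71 shift cm [-0.5   0.54 -0.15] F [ 1.1  1.  -0.2] w 0.451 q6 -0.12
```

```bash

python3 -m crank '[{"x":-0.5,"y":0.6,"z":-0.1,"turn":0},{"x":0,"y":0,"z":0,"turn":0},{"x":0,"y":0,"z":0,"turn":0},{"x":0,"y":0,"z":0,"turn":0}]'
python3 -m crank '[{"x":0,"y":0,"z":0,"turn":0},{"x":0,"y":0,"z":0,"turn":0},{"x":0,"y":0,"z":0,"turn":0},{"x":0,"y":0,"z":0,"turn":0}]' 0
python3 -c "
from h import *
to(.125,-.001,.113)"
```

```text
time: 7.4
tool_pos: [0.4805, 0.0104, 0.1122]
tool_rot: [-0.0, 0.709, 0.705, -0.0]
contact_force: [1.1, 0.0, -0.2]
gripper_width: 0.451
grasp_force: 0.0
time: 7.8
tool_pos: [0.4823, 0.0105, 0.1122]
tool_rot: [0.002, 0.709, 0.705, 0.002]
contact_force: [9.2, 0.0, -6.7]
gripper_width: 0.078
grasp_force: 62.7
t 7.8 psu pos mm [123.2  -0.6 112.2] yaw_psu 1.71 shift cm [-0.01 -0.18 -0.08] F [ 9.2  0.  -6.7] w 0.078 q6 -0.13
```

```bash

python3 -m crank '[{"x":0,"y":0.15,"z":0,"turn":-0.1},{"x":0,"y":0,"z":0,"turn":-0.14},{"x":0,"y":0,"z":0,"turn":-0.14},{"x":0,"y":0,"z":0,"turn":-0.14},{"x":0,"y":0,"z":0,"turn":-0.14}]'
python3 -c "
from h import *
to(.125,-.001,.113)"
python3 -m crank '[{"x":0,"y":0,"z":0,"turn":-0.14},{"x":0,"y":0,"z":0,"turn":-0.14},{"x":0,"y":0,"z":0,"turn":-0.14},{"x":0,"y":0,"z":0,"turn":-0.14},{"x":0,"y":0,"z":0,"turn":-0.14}]'
python3 -m crank '[{"x":0,"y":0,"z":0,"turn":-0.07},{"x":0,"y":0,"z":0,"turn":0},{"x":0,"y":0,"z":0,"turn":0}]'
python3 -c "
from h import *
to(.125,-.001,.113)"
```

```text
time: 8.3
tool_pos: [0.482, 0.0103, 0.1117]
tool_rot: [-0.0, 0.44, 0.898, -0.0]
contact_force: [3.4, -0.9, -2.7]
gripper_width: 0.075
grasp_force: 60.0
t 8.3 psu pos mm [123.4  -0.8 111.7] yaw_psu 2.375 shift cm [ 0.1  -0.12 -0.13] F [ 3.4 -0.9 -2.7] w 0.075 q6 -0.79
time: 8.8
tool_pos: [0.4819, 0.0101, 0.1116]
tool_rot: [-0.0, 0.105, 0.994, -0.0]
contact_force: [2.8, -1.6, -3.3]
gripper_width: 0.076
grasp_force: 59.3
time: 9.1
tool_pos: [0.4819, 0.0102, 0.1116]
tool_rot: [-0.0, 0.074, 0.997, -0.0]
contact_force: [3.3, -2.8, -6.3]
gripper_width: 0.074
grasp_force: 58.9
t 9.1 psu pos mm [123.6  -1.  111.6] yaw_psu 3.138 shift cm [ 0.14 -0.   -0.14] F [ 3.3 -2.8 -6.3] w 0.074 q6 -1.56
```

Aligned (3.138). Lowering it while gripped, so the bar enters the slot.

```bash

python3 -m crank '[{"x":0,"y":0,"z":0.2,"turn":0},{"x":0,"y":0,"z":0.2,"turn":0},{"x":0,"y":0,"z":0.2,"turn":0},{"x":0,"y":0,"z":0,"turn":0}]'
python3 -c "
from h import *
to(.125,-.001,.104)"
```

```text
time: 9.5
tool_pos: [0.4812, 0.0103, 0.1062]
tool_rot: [-0.001, 0.073, 0.997, -0.0]
contact_force: [-4.8, -2.7, 1.0]
gripper_width: 0.075
grasp_force: 59.5
t 9.5 psu pos mm [124.2  -1.  106.2] yaw_psu 3.139 shift cm [ 0.08 -0.    0.22] F [-4.8 -2.7  1. ] w 0.075 q6 -1.56
```

```bash

python3 -m crank '[{"x":0.1,"y":0,"z":0.2,"turn":0},{"x":0,"y":0,"z":0.2,"turn":0},{"x":0,"y":0,"z":0.2,"turn":0},{"x":0,"y":0,"z":0,"turn":0}]'
python3 -c "
from h import *
to(.125,-.001,.104)"
```

```text
time: 9.9
tool_pos: [0.4809, 0.0103, 0.1022]
tool_rot: [-0.001, 0.073, 0.997, -0.001]
contact_force: [-9.7, -1.9, 10.6]
gripper_width: 0.076
grasp_force: 60.9
t 9.9 psu pos mm [124.6  -1.  102.2] yaw_psu 3.14 shift cm [ 0.04  0.   -0.18] F [-9.7 -1.9 10.6] w 0.076 q6 -1.56
```

The bar is through the slot: the tip is at z = 102 mm with about 10 N. Now I release, move to the bare press point with the fingers shut, and press there.

```bash

python3 -m crank '[{"x":0,"y":0,"z":-0.4,"turn":0},{"x":0,"y":0,"z":0,"turn":0},{"x":0,"y":0,"z":0,"turn":0},{"x":0,"y":0,"z":0,"turn":0}]' 45
python3 -m crank '[{"x":0,"y":0,"z":-2,"turn":0},{"x":0,"y":0,"z":-3,"turn":0},{"x":0,"y":0,"z":0,"turn":0}]'
python3 -m crank '[{"x":0,"y":2.3,"z":0,"turn":0},{"x":0,"y":2.3,"z":0,"turn":0},{"x":0,"y":0,"z":0,"turn":0},{"x":0,"y":0,"z":0,"turn":0}]' 0
python3 - <<'E'
from h import *
to(.128,.045,.099)
th=.03; nrm=np.cos(th)*np.array([0,0,1])+np.sin(th)*ex; e=np.cos(th)*ex-np.sin(th)*np.array([0,0,1]); p0=H+nrm*.024
out=[]
for n in("top","scene"):
    p,d=manip.grab_frame(n); c0=proj(n,[p0-e*.128])[0]; a,b=int(c0[1]),int(c0[0])
    out.append(cv2.resize(p[a-40:a+40,b-40:b+40],(400,400),interpolation=cv2.INTER_CUBIC))
cv2.imwrite("pics/crop2.png",np.hstack(out)[:,:,::-1])
E
```

```text
time: 10.3
tool_pos: [0.4811, 0.0108, 0.1041]
tool_rot: [0.0, 0.073, 0.997, 0.0]
contact_force: [0.8, -0.3, -0.7]
gripper_width: 0.448
grasp_force: 0.0
time: 10.6
tool_pos: [0.4838, 0.0104, 0.1586]
tool_rot: [0.004, 0.073, 0.997, -0.0]
contact_force: [0.9, -0.1, 0.2]
gripper_width: 0.448
grasp_force: 0.0
time: 11.0
tool_pos: [0.4874, 0.0562, 0.1535]
tool_rot: [-0.001, 0.072, 0.997, -0.0]
contact_force: [0.2, 0.2, -0.4]
gripper_width: -0.001
grasp_force: 0.0
t 11.0 psu pos mm [124.7  45.4 153.5] yaw_psu 3.141 shift cm [ 0.33 -0.04  5.45] F [ 0.2  0.2 -0.4] w -0.001 q6 -1.46
```

View pics/crop2.png

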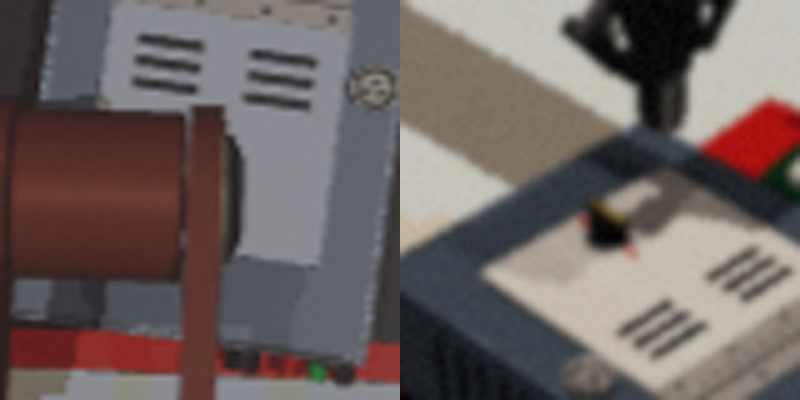

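The scene crop shows the wing (crop 605,215) with its yellow line along the red marks. The arm hides it in the top view. I now press at the press point.

```bash

python3 -m crank '[{"x":0.3,"y":0,"z":2,"turn":0},{"x":0,"y":0,"z":2,"turn":0},{"x":0,"y":0,"z":0.7,"turn":0},{"x":0,"y":0,"z":0.3,"turn":0},{"x":0,"y":0,"z":0.3,"turn":0}]'
python3 -m crank '[{"x":0,"y":0,"z":0.2,"turn":0},{"x":0,"y":0,"z":0.2,"turn":0},{"x":0,"y":0,"z":0,"turn":0}]'
python3 -c "
from h import *
to(.128,.045,.097)"
```

```text
time: 11.6
tool_pos: [0.4853, 0.0562, 0.1018]
tool_rot: [0.0, 0.073, 0.997, 0.0]
contact_force: [-0.2, -0.7, 0.8]
gripper_width: 0.003
grasp_force: 0.0
time: 11.9
tool_pos: [0.4854, 0.0563, 0.0986]
tool_rot: [0.0, 0.073, 0.997, -0.0]
contact_force: [-2.0, -0.4, 4.2]
gripper_width: -0.007
grasp_force: 2.1
t 11.9 psu pos mm [126.7  45.2  98.6] yaw_psu 3.14 shift cm [ 0.13 -0.02  0.16] F [-2.  -0.4  4.2] w -0.007 q6 -1.46
```

Now 4 N on the gasket, so I press on.

```bash

python3 -m crank '[{"x":0,"y":0,"z":0.2,"turn":0},{"x":0,"y":0,"z":0.2,"turn":0},{"x":0,"y":0,"z":0,"turn":0},{"x":0,"y":0,"z":0,"turn":0}]'
python3 -m crank '[{"x":0,"y":0,"z":0.2,"turn":0},{"x":0,"y":0,"z":0,"turn":0},{"x":0,"y":0,"z":0,"turn":0}]'
```

```text
time: 12.3
tool_pos: [0.4855, 0.0563, 0.0969]
tool_rot: [-0.0, 0.073, 0.997, -0.0]
contact_force: [-11.6, -1.5, 17.3]
gripper_width: -0.003
grasp_force: 9.1
time: 12.6
tool_pos: [0.4855, 0.0564, 0.0968]
tool_rot: [-0.001, 0.073, 0.997, -0.001]
contact_force: [-17.1, -1.9, 29.3]
gripper_width: 0.002
grasp_force: 14.4
```

```bash

python3 -m crank '[{"x":0,"y":0,"z":-0.1,"turn":0},{"x":0,"y":0,"z":0,"turn":0},{"x":0,"y":0,"z":0,"turn":0},{"x":0,"y":0,"z":0,"turn":0},{"x":0,"y":0,"z":0,"turn":0}]'
python3 -m crank '[{"x":0,"y":0,"z":0,"turn":0},{"x":0,"y":0,"z":0,"turn":0},{"x":0,"y":0,"z":0,"turn":0}]'
python3 - <<'E'
from h import *
p,d=manip.grab_frame("scene"); cv2.imwrite("pics/crop3.png",cv2.resize(p[130:230,230:380],(750,500),interpolation=cv2.INTER_CUBIC)[:,:,::-1])
E
```

```text
time: 13.1
tool_pos: [0.4855, 0.0564, 0.0969]
tool_rot: [-0.0, 0.073, 0.997, -0.0]
contact_force: [-14.3, -1.0, 23.7]
gripper_width: -0.003
grasp_force: 11.7
time: 13.4
tool_pos: [0.4855, 0.0564, 0.0969]
tool_rot: [-0.0, 0.073, 0.997, -0.0]
contact_force: [-13.4, -0.1, 24.4]
gripper_width: 0.001
grasp_force: 11.7
```

View pics/crop3.png

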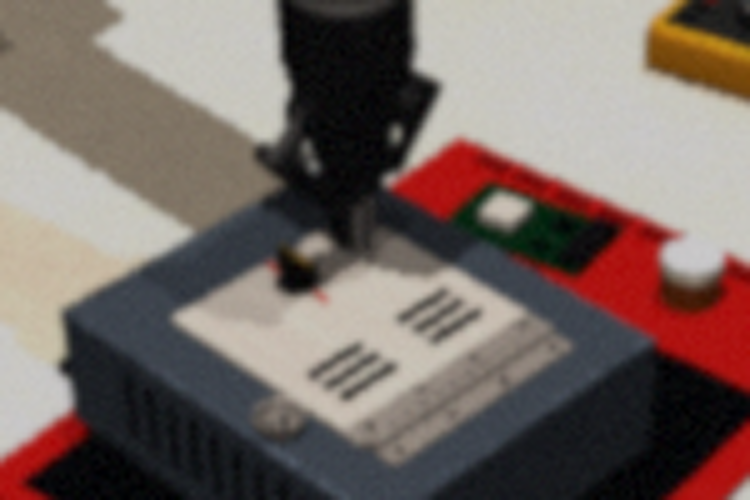

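The crop shows the hatch flush with the fingers pressing beside the stud (crop 360,245). The wing is in line with the marks (295,265), and the dish and the other things in this view are undisturbed.

```bash
python3 -c "
from plant import manip
print(manip.job_done())"
```

```text
the job is handed in; nothing more can be done
None
```

The job is handed in: the hatch is held flush with about 24 N from the closed fingers beside the stud, with the stud in line with the red marks and unlocked. It took about 13.5 s; the hand-in gave no verdict, and I saw nothing moved on the bench.

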